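Pack the blue rework kit into the foam-lined caddy

TASK

Pack the blue-marked kit into the grey caddy: the disk drive with the blue label flat in the big rectangular recess, the spindle motor with the blue hub upright in the round recess, and the blue-topped stop upright in the small rectangular recess; set each one down without dropping it, fully inside its recess. The blue-topped stop is captive in the T-track, so slide it out of the track's open end (the one without the red cap) before lifting it. Leave the yellow-marked drive, motor and stop where they are.

Things in the scene. Friction and masses are not known exactly. Their poses are not given: they have to be found in the camera images.
- drive_blue_c (a point): Small disk drive, a dark steel slab 74 x 48 x 16 mm (x, y, z) lying flat on the bench, mass about 0.12 kg, with a large blue label on top (a small white paper patch on it). Point at its centre, half-way up (8 mm above its underside); x along its 74 mm length, y across its 48 mm width, z up.
- drive_yellow_c (a point): Small disk drive, a dark steel slab 74 x 48 x 16 mm (x, y, z) lying flat on the bench, mass about 0.12 kg, with a large yellow label on top (a small white paper patch on it). Point at its centre, half-way up (8 mm above its underside); x along its 74 mm length, y across its 48 mm width, z up. It does not belong to the kit and is to stay where it is.
- motor_blue_c (a point): Drive spindle motor, standing on the bench: a round aluminium flange 48 mm across and 5 mm high, on it a blue hub 32 mm across up to 22 mm, on top a steel boss 24 mm across up to 26 mm. Mass about 0.1 kg. Point on its axis, half-way up (13 mm above its underside); z up.
- motor_yellow_c (a point): Drive spindle motor, standing on the bench: a round aluminium flange 48 mm across and 5 mm high, on it a yellow hub 32 mm across up to 22 mm, on top a steel boss 24 mm across up to 26 mm. Mass about 0.1 kg. Point on its axis, half-way up (13 mm above its underside); z up. It does not belong to the kit and is to stay where it is.
- stop_blue_c (a point): Blue-topped T-track stop, 52 mm high: foot 36 x 22 x 4.5 mm, narrow neck, then from 12 mm up an upright block 36 mm (x) by 26 mm (y), aluminium with a blue top 14 mm. About 0.12 kg. Point at its centre, 26 mm above its underside; z up. Starts captive in the T-track, x along the track, foot under the lips on its 3 mm floor; slides with light friction.
- stop_yellow_c (a point): Yellow-topped T-track stop, 52 mm high: foot 36 x 22 x 4.5 mm, narrow neck, then from 12 mm up an upright block 36 mm (x) by 26 mm (y), aluminium with a yellow top 14 mm. About 0.12 kg. Point at its centre, 26 mm above its underside; z up. Stands loose on the bench; to stay where it is.
- track: Fixed aluminium T-track, 220 mm long (x), 46 mm wide, 13 mm high. Origin at the centre of its underside; x points to the open end, 110 mm away; the -x end has a red cap 20 mm high. The stop's foot has 2 mm play to each side and upward under the lips; its block runs 2 mm above the track. It lifts off once its centre is over 128 mm from the origin along x.
- nest_drive_floor (a point): Nest in the fixed grey caddy: dark foam with a big rectangular (70 mm in x by 98 mm in y) recess 5 mm deep, light floor. Point: centre of the recess floor, 13 mm above the bench; x along the caddy, y across it, z up. For the blue drive, whose length lies along y here. Caddy: tray 330 x 136 mm, rim 20 mm high; three nests in a row along it, 105 mm apart, order varies.
- nest_motor_floor (a point): Nest in the fixed grey caddy: dark foam with a round (70 mm across) recess 5 mm deep, light floor. Point: centre of the recess floor, 13 mm above the bench; x along the caddy, y across it, z up. For the blue motor. Caddy: tray 330 x 136 mm, rim 20 mm high; three nests in a row along it, 105 mm apart, order varies.
- nest_stop_floor (a point): Nest in the fixed grey caddy: dark foam with a small rectangular (48 mm in x by 60 mm in y) recess 5 mm deep, light floor. Point: centre of the recess floor, 13 mm above the bench; x along the caddy, y across it, z up. For the blue stop, which may stand at any turn that fits. Caddy: tray 330 x 136 mm, rim 20 mm high; three nests in a row along it, 105 mm apart, order varies.
Things that resemble listed ones, but are neither listed nor needed, are in the scene too. Leave any green look-alike of the part that bears motor_blue_c alone.

How it is judged:
At the end, for the whole second after the job is handed in: Blue drive, motor and stop each rest released in their own recess: centre within 20 mm of the recess centre, height within +2/-3 mm of fully seated, flat or upright within 0.08 rad; the three yellow things within 20 mm of their starts (horizontal distance between drive_blue_c and nest_drive_floor below 0.02 m and z of drive_blue_c in the frame of nest_drive_floor between 0.005 and 0.01 m and angle between each of drive_blue_c, motor_blue_c, stop_blue_c's own z axis and vertical below 0.08 rad and linear speed of each of drive_blue, motor_blue, stop_blue below 0.02 m/s and contact force between the fingers and drive_blue below 0.05 N and horizontal distance between motor_blue_c and nest_motor_floor below 0.02 m and z of motor_blue_c in the frame of nest_motor_floor between 0.01 and 0.015 m and contact force between the fingers and motor_blue below 0.05 N and horizontal distance between stop_blue_c and nest_stop_floor below 0.02 m and z of stop_blue_c in the frame of nest_stop_floor between 0.023 and 0.028 m and contact force between the fingers and stop_blue below 0.05 N and distance of each of drive_yellow_c, motor_yellow_c, stop_yellow_c from where it was at the start of the episode below 0.02 m); the robot touches nothing.
It fails at once if a yellow-marked thing is moved by more than 20 mm (distance of any of drive_yellow_c, motor_yellow_c, stop_yellow_c from where it was at the start of the episode above 0.02 m).
It fails at once if the blue drive is dropped (falls freely faster than 0.6 m/s, a drop of about 20 mm) (linear speed of drive_blue above 0.6 m/s and contact force between anything else and drive_blue below 0.02 N).
It fails at once if the blue motor is dropped (falls freely faster than 0.6 m/s, a drop of about 20 mm) (linear speed of motor_blue above 0.6 m/s and contact force between anything else and motor_blue below 0.02 N).
It fails at once if the blue stop is dropped (falls freely faster than 0.6 m/s, a drop of about 20 mm) (linear speed of stop_blue above 0.6 m/s and contact force between anything else and stop_blue below 0.02 N).
It also fails if it takes over 88 s, if anything falls off the work surface, if the arm or the gripper's body presses on something with over 40 N, if the wrist force passes 120 N, or if a joint passes its speed limit or range.

ROBOT

A 6-joint arm with a two-finger parallel gripper is mounted at the origin on the work surface. World frame = base frame: x ahead of the robot, y to its left, z up, the work surface at z = 0. Lengths are in m, angles in rad, forces in N, time in s.
With the tool pointing down it reaches from about 0.225 to 0.875 m from the base axis. Payload 3.4 kg.
Tool frame: the origin (TCP) lies midway between the tips of the shut fingers; the grasp point (between the pads) lies 19 mm behind it (env.grasp_offset is the distance from the TCP to the grasp point, in m); z points along the fingers, x is the direction in which the jaws open and shut, and the axes are right-handed (so a half turn about z gives the same grasp; the last joint's range is limited). The gripper opens to 85 mm and grips with 20 to 120 N. Pads are 22 mm wide; open, the fingers measure 114 mm over their backs; the gripper's body (76 mm by 85 mm) begins 54 mm behind the grasp point. The pads swing forward as they close: fully open they stand 13 mm farther back than shut.
Start: joints at [1.021, 0.276, 1.505, -0, 1.361, -0.121], TCP at [0.239, 0.523, 0.231] pointing down, gripper open.
Joint ranges: [-2.89, 2.89], [-0.75, 2.08], [0.22, 2.7], [-1.18, 4.32], [0.11, 2.71], [-2.7, 2.7]. Speed limits (rad/s): [2.57, 2.57, 3.14, 3.14, 3.14, 3.14].

INTERFACE

Orientations are given as a unit quaternion [w, x, y, z].
In Python, from station import env gives the robot as it stands.
- The arm moves only by the shell command python3 -m jog 'ROWS' [FORCE]. ROWS is JSON, a list of rows, each a list of 3 entries, a list of its own where there are three numbers: the shift along the tool's x, y, z each as a share of 0.06 m, from -1 to 1, then the turn about the tool's z as a share of pi/2 rad, from -1 to 1, then the opening, from 0 (shut) to 1 (fully open). A call has 1 to 5 rows; each row shifts and turns the commanded pose from where the row before left it, along the tool's axes as they then stand; what a row does not reach is not made up. A row lasts 1/8 s, in which the tool goes at most 62.5 mm and 10.7 degrees, less where a joint would pass 70% of its speed; a pose out of reach is approached as far as the arm can. A call with a number of a shift or a turn outside -1 to 1 is refused whole. A call with a gripper value outside its range is refused whole. The fingers move at their own pace and stop on an object; FORCE is the grip in N (left out, the last holds). Time passes only in rows, so rows that do not move let the fingers close. It gives the time, the measured TCP pose, the force and the opening at its end, in the units of the state.
- env.sense(): the state, without advancing time (a new reading comes with each control period).
- env.camera(name): name is "scene" or "side" or "wrist"; returns (picture, depth): 384x512x3 uint8, red, green, blue; 384x512 float32, m along the optical axis (not along the pixel's ray), 0 where there is no reading.
- env.calibration(name): a dict with "K" (3x3 intrinsics, pixels), "eye" and "orientation" of the camera in the world; the wrist camera has in their place "T_tool_cam" (4x4, takes a point from camera to tool coordinates, whose origin is the TCP and whose axes are the tool frame's). Camera axes: x right, y up, looking along -z (the intrinsics and any distortion apply to the point x, -y, -z); pixel columns grow to the right and rows downward; lengths in m; the calibration is good to about 2 mm. A picture is of the moment at which its call begins: read the wrist's pose just before it. calibration takes no time and is no camera call.
- env.sign_off(): hands the job in, once; it reports no verdict.
Trained networks look in the newest picture that a camera, given by its name, has taken for a name from the list of things; names that differ only in an ending like _2 or _b are one class to them, and where a whole thing is asked for, a point or a joint stands for the part that bears it (a point fixed in the world has none). Each returns a list of dicts, best first, with "p" (0 to 1); they miss things now and then, are a little off and sometimes report something else, mostly with a low value. They report only what shows in the picture. A call takes as long as a camera call. They do not tell look-alikes from the thing itself.
- env.outline_of(name, camera): "pixels" (384x512 bool, what is visible of it) and "bbox" ([left, top, right, bottom] in pixels, round what is visible of it).
The state is a dict: "time": time; "q": joint angles; "dq": joint speeds; "tau": joint torques, N m; "ee_pos": TCP position; "ee_rot": TCP orientation; "force": force on the tool from outside, world axes, zero at the start; "moment": the same for the moment, N m; "grip_width": finger opening in m.
Only numpy, scipy, OpenCV 4.12 (cv2) and the standard library are available. Lean on these libraries where they do the work, as an engineer would, in place of code of your own. Each camera call takes 0.05 s, during which the arm holds its last target.

## Working session

There is one attempt and no reset: what is moved stays moved. The work goes in short steps, Python scripts to look and compute and a shell command to move; the robot and the scene stay as the last step left them, time stands still between calls to the robot, and variables do not carry over. Pictures are saved under pics/ and viewed, and the job is handed in when it is done.

```bash
ls; mkdir -p pics; python3 - <<'E'
from station import env
import cv2,numpy as np
s=env.sense();print(s['time'],s['ee_pos'],s['ee_rot'],s['grip_width'],env.grasp_offset)
for c in['scene','side','wrist']:
    p,d=env.camera(c);cv2.imwrite(f'pics/{c}0.png',p[:,:,::-1]);np.savez(f'pics/{c}0.npz',p=p,d=d);print(c,env.calibration(c))
E
```

```text
pics
0.0 [0.23878349 0.52246772 0.2304145 ] [ 4.10983953e-04  8.41353493e-01  5.40484419e-01 -8.50427025e-04] 0.08515705433597498 0.0187
scene {'K': array([[414.18168535,   0.        , 254.56169078],
       [  0.        , 414.18168535, 186.93632199],
       [  0.        ,   0.        ,   1.        ]]), 'eye': array([0.81948951, 0.5748711 , 0.63186835]), 'orientation': array([0.21506852, 0.09934912, 0.39863472, 0.88598287])}
side {'K': array([[485.35431784,   0.        , 258.05342921],
       [  0.        , 485.35431784, 191.97310603],
       [  0.        ,   0.        ,   1.        ]]), 'eye': array([-0.27902018, -0.72651957,  0.92411895]), 'orientation': array([ 0.82728589,  0.38561594, -0.17896066, -0.36724854])}
wrist {'K': array([[265.36131131,   0.        , 258.2422865 ],
       [  0.        , 265.36131131, 186.96166292],
       [  0.        ,   0.        ,   1.        ]]), 'T_tool_cam': array([[ 9.99999798e-01, -6.29779544e-04, -8.65286265e-05,
        -2.50235396e-04],
       [-6.27791770e-04, -9.56976098e-01, -2.90166080e-01,
        -7.35314553e-02],
       [ 9.99348345e-05,  2.90166076e-01, -9.56976300e-01,
        -1.42507250e-01],
       [ 0.00000000e+00,  0.00000000e+00,  0.00000000e+00,
         1.00000000e+00]])}
```

View pics/scene0.png

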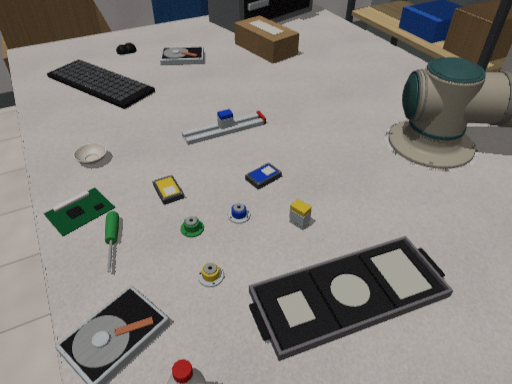

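View pics/side0.png

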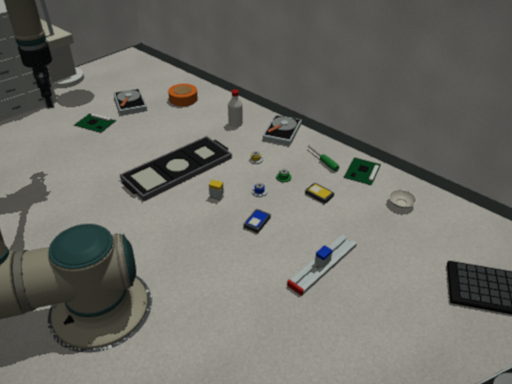

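View pics/wrist0.png

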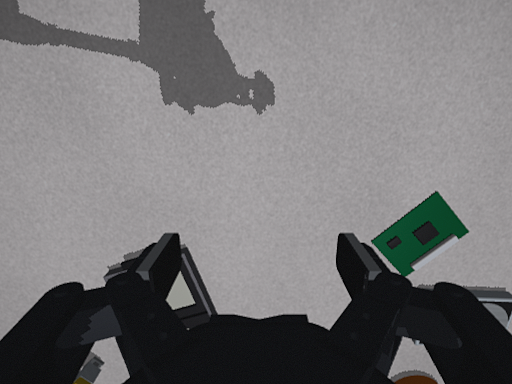

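```bash
cat > h.py <<'E'
import numpy as np,cv2
from scipy.spatial.transform import Rotation as R
from station import env
def rot(q): return R.from_quat([q[1],q[2],q[3],q[0]]).as_matrix()
def pose(cam,s=None):
    c=env.calibration(cam)
    if cam=='wrist':
        s=s or env.sense(); T=np.eye(4);T[:3,:3]=rot(s['ee_rot']);T[:3,3]=s['ee_pos']
        return c['K'],T@c['T_tool_cam']
    T=np.eye(4);T[:3,:3]=rot(c['orientation']);T[:3,3]=c['eye'];return c['K'],T
def cloud(cam,d,s=None):
    K,T=pose(cam,s);v,u=np.mgrid[:d.shape[0],:d.shape[1]]
    P=np.stack([(u-K[0,2])/K[0,0]*d,-(v-K[1,2])/K[1,1]*d,-d],-1)
    W=P@T[:3,:3].T+T[:3,3];W[d==0]=np.nan;return W
def ray(cam,uv,z,s=None):
    K,T=pose(cam,s);uv=np.atleast_2d(np.asarray(uv,float))
    D=np.stack([(uv[:,0]-K[0,2])/K[0,0],-(uv[:,1]-K[1,2])/K[1,1],-np.ones(len(uv))],-1)@T[:3,:3].T
    t=(z-T[2,3])/D[:,2];return T[:3,3]+D*t[:,None]
def proj(cam,X,s=None):
    K,T=pose(cam,s);p=(np.atleast_2d(X)-T[:3,3])@T[:3,:3]
    return np.stack([K[0,0]*p[:,0]/-p[:,2]+K[0,2],K[1,1]*-p[:,1]/-p[:,2]+K[1,2]],-1)
E
python3 - <<'E'
from h import *
for cam,pts in [('scene',dict(driveB=(264,175),driveY=(168,188),motB=(238,208),motG=(192,221),motY=(210,268),stopY=(301,206),stopB=(226,114),nS=(296,308),nM=(350,290),nD=(402,273),bench=(150,250))),('side',dict(driveB=(257,220),motB=(260,186),stopB=(323,251),stopY=(216,184),nS=(205,153),nM=(177,165),nD=(148,179),bench=(350,330)))]:
    z=np.load(f'pics/{cam}0.npz');W=cloud(cam,z['d'])
    for k,(u,v) in pts.items(): print(cam,k,np.nanmedian(W[v-1:v+2,u-1:u+2].reshape(-1,3),0).round(4))
z=np.load('pics/scene0.npz');p=z['p'];cv2.imwrite('pics/crop0.png',cv2.resize(p[90:330,150:460,::-1],(775,600),interpolation=cv2.INTER_CUBIC))
E
```

```text
scene driveB [ 0.4587 -0.0678  0.0174]
scene driveY [ 0.6707 -0.125   0.0178]
scene motB [0.5632 0.0116 0.0265]
scene motG [0.6626 0.0049 0.0276]
scene motY [0.6759 0.1296 0.0284]
scene stopY [0.4596 0.089  0.0538]
scene stopB [ 0.4516 -0.2915  0.0559]
scene nS [0.5758 0.2631 0.0141]
scene nM [0.4725 0.2764 0.0151]
scene nD [0.3656 0.2899 0.0149]
scene bench [0.7567 0.0153 0.0014]
side driveB [ 0.4534 -0.0839  0.016 ]
side motB [0.5618 0.0015 0.0245]
side stopB [ 0.4484 -0.3049  0.0542]
side stopY [0.4566 0.0771 0.0527]
side nS [0.5789 0.2553 0.0128]
side nM [0.4737 0.2685 0.013 ]
side nD [0.3695 0.2833 0.0119]
side bench [ 0.3389 -0.4648  0.0005]
```

View pics/crop0.png

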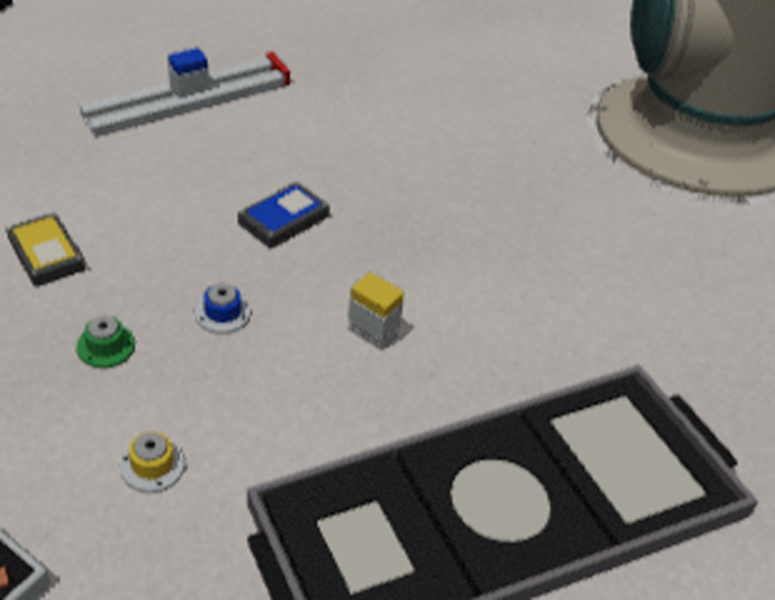

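```bash
cat >> h.py <<'E'
def blobs(cam,p,color,amin=25):
    h=cv2.cvtColor(p,cv2.COLOR_RGB2HSV);lo,hi={'blue':((105,120,50),(135,255,255)),'yellow':((20,110,60),(35,255,255))}[color]
    m=cv2.inRange(h,lo,hi);m=cv2.morphologyEx(m,cv2.MORPH_CLOSE,np.ones((3,3)))
    n,L,S,C=cv2.connectedComponentsWithStats(m);return [(L==i,S[i],C[i]) for i in range(1,n) if S[i,4]>=amin]
def rect(cam,mask,z,s=None):
    c,_=cv2.findContours(mask.astype(np.uint8),cv2.RETR_EXTERNAL,cv2.CHAIN_APPROX_NONE);c=max(c,key=len)[:,0]
    X=ray(cam,c,z,s)[:,:2];(cx,cy),(w,h),a=cv2.minAreaRect((X*1000).astype(np.float32))
    if w<h: w,h,a=h,w,a+90
    return np.array([cx,cy,w,h,(a+90)%180-90]).round(1)
E
python3 - <<'E'
from h import *
for cam in('scene','side'):
    z=np.load(f'pics/{cam}0.npz');p=z['p'];W=cloud(cam,z['d'])
    for col in('blue','yellow'):
        for m,S,C in blobs(cam,p,col):
            zz=np.nanpercentile(W[m][:,2],80);print(cam,col,S[4],C.round(),zz.round(4),rect(cam,m,zz))
    # light nest floors & track
    g=p.astype(int);Z=W[...,2]
    roi=(W[...,0]>.2)&(W[...,0]<.75)&(W[...,1]>.15)&(W[...,1]<.4)
    n,L,S,C=cv2.connectedComponentsWithStats((roi&(p.min(2)>110)&(Z>.006)&(Z<.025)).astype(np.uint8))
    for i in range(1,n):
        if S[i,4]>200: print(cam,'nest',S[i,4],C[i].round(),rect(cam,L==i,.0135))
    t=(Z>.008)&(Z<.03)&(W[...,1]<-.15)&(W[...,1]>-.45)&(W[...,0]>.25)&(W[...,0]<.68)
    n,L,S,C=cv2.connectedComponentsWithStats(t.astype(np.uint8))
    for i in range(1,n):
        if S[i,4]>150: print(cam,'track',S[i,4],C[i].round(),rect(cam,L==i,.013))
E
```

```text
scene blue 1044 [178.   9.] -0.0457 [  186.8 -1404.    322.8   272.1    73.1]
scene blue 1746 [428.  19.] -0.0714 [-858.3 -855.8  618.7  252.3   34.2]
scene blue 111 [225. 114.] 0.0568 [ 454.9 -292.3   38.7   37.9   89.1]
scene blue 208 [261. 174.] 0.0187 [456.9 -74.9  62.2  39.   12.4]
scene blue 108 [239. 213.] 0.023 [566.   19.1  35.4  27.4  63.6]
scene yellow 237 [167. 185.] 0.0187 [ 670.6 -130.6   61.3   39.2  -88.9]
scene yellow 228 [300. 207.] 0.0539 [462.9  92.2  40.4  33.8 -70.3]
scene yellow 145 [210. 275.] 0.0233 [678.2 134.8  36.5  29.   68. ]
scene nest 1578 [401. 273.] [366.5 285.8  96.5  67.2  83.6]
scene nest 977 [350. 290.] [470.7 273.8  66.5  66.2  54.7]
scene nest 826 [295. 308.] [576.  261.8  58.1  46.   83.6]
scene track 853 [224. 126.] [ 451.2 -302.5  236.4   64.4    0.8]
side blue 42 [259. 190.] 0.02 [551.5  -3.7  32.1  23.7  41.3]
side blue 152 [258. 217.] 0.0176 [456.7 -80.2  62.2  39.5  12.4]
side blue 139 [324. 252.] 0.0556 [ 444.9 -308.2   42.5   27.9    1.6]
side yellow 42 [255. 157.] 0.0203 [665.  114.2  32.9  25.8  42.8]
side yellow 103 [216. 185.] 0.053 [453.5  76.3  38.7  35.4 -68.9]
side yellow 147 [320. 192.] 0.0179 [ 668.9 -135.7   62.4   40.5  -88.4]
side nest 384 [148. 178.] [371.  285.1  88.5  65.1  83.1]
side track 824 [318. 269.] [ 453.7 -307.8  233.9   51.4   -3. ]
```

```bash
cat >> h.py <<'E'
def plan(x,y,z,yaw,n=5,cmd=None):
    """work out shares for n rows, shift then turn, from the pose now to TCP x,y,z (m), tool-x yaw (deg)"""
    s=env.sense();M=rot(s['ee_rot']);y0=np.degrees(np.arctan2(M[1,0],M[0,0]))
    d=np.array([x,y,z])-s['ee_pos'];dy=(yaw-y0+180)%360-180
    print('t',round(s['time'],2),'at',s['ee_pos'].round(4),'yaw',y0.round(2),'tilt',np.degrees(np.arccos(-M[2,2])).round(2),'w',round(s['grip_width'],4),'F',np.round(s['force'],1),'q',np.round(s['q'],2))
    a=np.radians(y0)
    for i in range(n):
        X=np.array([np.cos(a),np.sin(a),0]);Y=np.array([np.sin(a),-np.cos(a),0]);st=d/n/.06
        print([[round(float(st@X),3),round(float(st@Y),3),round(float(-st[2]),3)],round(float(-dy/n/90),3)])
        a+=np.radians(dy/n)
E
python3 -c "
from h import *
plan(.455,-.075,.15,102.4,12)"
```

```text
t 0.15 at [0.2389 0.5226 0.2307] yaw 65.43 tilt 0.08 w 0.0854 F [-0.1 -1.1  0.5] q [ 1.02  0.28  1.51 -0.    1.36 -0.12]
[[-0.63, 0.618, 0.112], -0.034]
[[-0.662, 0.583, 0.112], -0.034]
[[-0.693, 0.547, 0.112], -0.034]
[[-0.721, 0.509, 0.112], -0.034]
[[-0.747, 0.469, 0.112], -0.034]
[[-0.772, 0.429, 0.112], -0.034]
[[-0.793, 0.386, 0.112], -0.034]
[[-0.813, 0.343, 0.112], -0.034]
[[-0.83, 0.299, 0.112], -0.034]
[[-0.845, 0.254, 0.112], -0.034]
[[-0.858, 0.208, 0.112], -0.034]
[[-0.868, 0.162, 0.112], -0.034]
```

```bash
python3 -m jog '[[[-0.63,0.62,0.11],-0.034,1],[[-0.66,0.58,0.11],-0.034,1],[[-0.69,0.55,0.11],-0.034,1],[[-0.72,0.51,0.11],-0.034,1],[[-0.75,0.47,0.11],-0.034,1]]'
python3 -m jog '[[[-0.77,0.43,0.11],-0.034,1],[[-0.79,0.39,0.11],-0.034,1],[[-0.81,0.34,0.11],-0.034,1],[[-0.83,0.30,0.11],-0.034,1],[[-0.84,0.25,0.11],-0.034,1]]'
python3 -c "
from h import *
plan(.455,-.075,.15,102.4,2)"
```

```text
time: 0.78
ee_pos: [0.3295, 0.2724, 0.198]
ee_rot: [0.0, 0.761, 0.649, 0.0]
force: [1.0, -0.1, 0.2]
grip_width: 0.0854
time: 1.4
ee_pos: [0.4189, 0.024, 0.1651]
ee_rot: [0.0, 0.668, 0.744, 0.0]
force: [1.1, 0.7, 0.2]
grip_width: 0.0856
t 1.4 at [0.4189 0.024  0.1651] yaw 96.12 tilt 0.03 w 0.0856 F [1.1 0.7 0.2] q [-0.11  0.09  1.92  0.    1.13 -1.79]
[[-0.852, 0.211, 0.126], -0.035]
[[-0.862, 0.164, 0.126], -0.035]
```

```bash
python3 -m jog '[[[-0.85,0.21,0.13],-0.035,1],[[-0.86,0.16,0.13],-0.035,1],[[0,0,0],0,1]]'
cat > look.py <<'E'
import sys
from h import *
n=sys.argv[1];s=env.sense();p,d=env.camera('wrist');np.savez(f'pics/{n}.npz',p=p,d=d,pos=s['ee_pos'],q=s['ee_rot'])
cv2.imwrite(f'pics/{n}.png',p[:,:,::-1]);W=cloud('wrist',d,s);print(s['ee_pos'],s['ee_rot'])
for col in('blue','yellow'):
    for m,S,C in blobs('wrist',p,col,60):
        zz=np.nanpercentile(W[m][:,2],70);print(col,S[4],C.round(),zz.round(4),rect('wrist',m,zz,s))
E
python3 look.py w1
```

```text
time: 1.78
ee_pos: [0.4553, -0.0764, 0.149]
ee_rot: [0.0, 0.629, 0.777, -0.0]
force: [0.0, 1.0, -0.2]
grip_width: 0.0851
[ 0.45533738 -0.07636405  0.14899887] [ 1.70505917e-04  6.28883828e-01  7.77499189e-01 -3.35852351e-04]
blue 1422 [ 17. 132.] 0.0549 [ 448.7 -294.6   37.    30.4   -1.6]
blue 1423 [260. 183.] 0.0164 [456.6 -74.5  60.6  38.7  12.9]
blue 327 [309. 270.] 0.0216 [554.8   7.4  37.3  30.3  26.5]
yellow 1104 [418. 222.] 0.0519 [456.6  83.7  40.4  30.1 -69.8]
yellow 162 [192. 319.] 0.0165 [ 655.2 -119.6   39.1   14.1  -77.9]
```

View pics/w1.png

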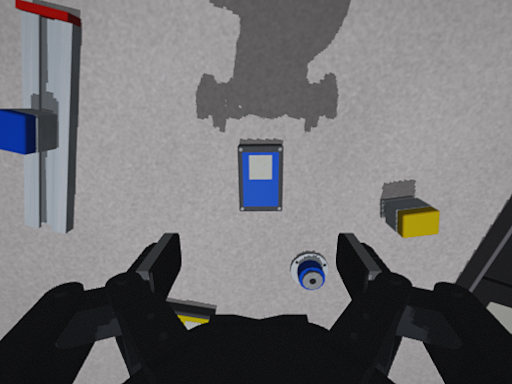

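```bash
python3 - <<'E'
from h import *
z=np.load('pics/w1.npz');s=dict(ee_pos=z['pos'],ee_rot=z['q']);W=cloud('wrist',z['d'],s);Z=W[...,2]
print('bench',np.nanmedian(Z[100:230,200:235]),'drive top',np.nanmedian(Z[185:205,250:270]))
m=(Z>.0105)&(Z<.022);n,L,S,C=cv2.connectedComponentsWithStats(m.astype(np.uint8))
for i in range(1,n):
    if S[i,4]>300: print(S[i],C[i].round(),rect('wrist',L==i,.016,s))
# boss top of motor
m=(Z>.0245)&(Z<.03);n,L,S,C=cv2.connectedComponentsWithStats(m.astype(np.uint8))
for i in range(1,n):
    if S[i,4]>40 and 280<C[i][0]<340: print('boss',S[i],C[i].round(),rect('wrist',L==i,.026,s))
E
```

```text
bench -0.00023104392052694656 drive top 0.016108954328699965
[  15    0   60  233 6254] [50. 93.] [ 451.6 -297.1  227.6   52.1    0.7]
[ 237  144   46   67 2921] [260. 177.] [455.1 -75.2  73.5  47.6  12.6]
[  23  152   18   76 1240] [ 32. 189.] [ 519.9 -315.5   89.3   17.8   -1.3]
[ 463  211   49  123 2921] [495. 275.] [524.6 222.2 176.8  56.5  27.5]
[172 307  41  23 449] [192. 317.] [ 656.4 -122.1   50.7   31.   -88.8]
boss [302 271  21  18 274] [312. 280.] [559.9   9.6  23.7  22.5  54.1]
```

```bash
python3 -c "
from h import *
plan(.4551,-.0752,.004,102.6,4)"
```

```text
t 1.82 at [ 0.4542 -0.0744  0.1491] yaw 102.12 tilt 0.09 w 0.0858 F [-0.2  0.3 -0.3] q [-0.31  0.17  1.87  0.    1.1  -2.1 ]
[[-0.004, 0.003, 0.604], -0.001]
[[-0.004, 0.003, 0.604], -0.001]
[[-0.004, 0.003, 0.604], -0.001]
[[-0.004, 0.003, 0.604], -0.001]
```

```bash
python3 -m jog '[[[0,0,0.8],0,1],[[0,0,0.8],0,1],[[0,0,0.5],0,1],[[0,0,0.3],0,1],[[0,0,0],0,1]]' 40
python3 -c "
from h import *
plan(.4551,-.0752,.004,102.6,1)"
```

```text
time: 2.45
ee_pos: [0.4526, -0.0715, 0.0048]
ee_rot: [-0.002, 0.627, 0.779, -0.001]
force: [-0.2, -0.1, 0.0]
grip_width: 0.0849
t 2.45 at [ 0.4526 -0.0715  0.0048] yaw 102.4 tilt 0.23 w 0.0849 F [-0.2 -0.1  0. ] q [-0.31  0.36  2.06  0.    0.72 -2.1 ]
[[-0.07, 0.028, 0.013], -0.002]
```

```bash
python3 -m jog '[[[-0.06,0.03,0.01],0,1],[[0,0,0],0,0.3],[[0,0,0],0,0.3],[[0,0,0],0,0.3],[[0,0,0],0,0.3]]' 40
python3 -c "
from h import *
plan(.4551,-.0752,.004,102.6,1)"
```

```text
time: 3.08
ee_pos: [0.4571, -0.0763, 0.006]
ee_rot: [0.001, 0.627, 0.779, 0.0]
force: [0.1, 1.8, 5.6]
grip_width: 0.0464
t 3.08 at [ 0.4571 -0.0763  0.006 ] yaw 102.32 tilt 0.08 w 0.0464 F [0.1 1.8 5.6] q [-0.32  0.36  2.05  0.    0.72 -2.1 ]
[[0.025, -0.029, 0.034], -0.003]
```

```bash
python3 -m jog '[[[0,0,-0.2],0,0.3],[[0,0,-0.5],0,0.3],[[0,0,-0.5],0,0.3],[[0,0,-0.3],0,0.3],[[0,0,0],0,0.3]]'
python3 look.py w2; python3 -c "
from h import *
plan(.368,.285,.10,-6.7,12)"
```

```text
time: 3.7
ee_pos: [0.4578, -0.0767, 0.0968]
ee_rot: [0.002, 0.627, 0.779, 0.001]
force: [0.3, 0.2, -2.2]
grip_width: 0.0468
[ 0.45780922 -0.07668871  0.0968088 ] [1.89414824e-03 6.27090012e-01 7.78944141e-01 7.44116912e-04]
blue 4725 [258. 249.] 0.1072 [457.6 -77.2  60.3  38.3  12.4]
blue 83 [307. 301.] 0.021 [557.6  -5.9  25.2   5.9  15.3]
yellow 1791 [455. 246.] 0.0518 [456.3  81.7  42.3  31.5 -70. ]
yellow 262 [150. 353.] 0.0164 [ 666.6 -149.6   31.5   22.1    1.1]
t 3.75 at [ 0.4569 -0.0764  0.0957] yaw 102.33 tilt 0.09 w 0.047 F [-1.1 -0.5 -1.5] q [-0.32  0.23  1.94  0.    0.96 -2.1 ]
[[0.517, -0.013, -0.006], 0.101]
[[0.508, -0.095, -0.006], 0.101]
[[0.487, -0.174, -0.006], 0.101]
[[0.453, -0.249, -0.006], 0.101]
[[0.408, -0.317, -0.006], 0.101]
[[0.353, -0.378, -0.006], 0.101]
[[0.289, -0.429, -0.006], 0.101]
[[0.218, -0.469, -0.006], 0.101]
[[0.141, -0.497, -0.006], 0.101]
[[0.061, -0.513, -0.006], 0.101]
[[-0.021, -0.516, -0.006], 0.101]
[[-0.102, -0.507, -0.006], 0.101]
```

View pics/w2.png

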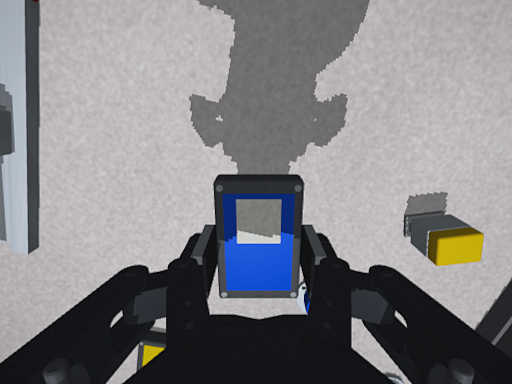

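```bash
python3 -m jog '[[[0.52,-0.01,0],0.1,0.3],[[0.51,-0.095,0],0.1,0.3],[[0.49,-0.17,0],0.1,0.3],[[0.45,-0.25,0],0.1,0.3],[[0.41,-0.32,0],0.1,0.3]]'
python3 -m jog '[[[0.35,-0.38,0],0.1,0.3],[[0.29,-0.43,0],0.1,0.3],[[0.22,-0.47,0],0.1,0.3],[[0.14,-0.5,0],0.1,0.3],[[0.06,-0.51,0],0.1,0.3]]'
python3 -c "
from h import *
plan(.368,.285,.10,-6.7,2)"
```

```text
time: 4.38
ee_pos: [0.4181, 0.0755, 0.094]
ee_rot: [-0.001, 0.879, 0.477, -0.001]
force: [0.3, 0.8, -1.3]
grip_width: 0.0465
time: 5.0
ee_pos: [0.3792, 0.2255, 0.094]
ee_rot: [0.0, 0.994, 0.105, -0.001]
force: [0.3, 0.6, -1.1]
grip_width: 0.0469
t 5.0 at [0.3792 0.2255 0.094 ] yaw 12.04 tilt 0.14 w 0.0469 F [ 0.3  0.6 -1.1] q [ 0.38  0.21  1.99 -0.    0.95  0.17]
[[0.012, -0.504, -0.05], 0.104]
[[-0.07, -0.5, -0.05], 0.104]
```

```bash
python3 -m jog '[[[0.01,-0.5,0],0.104,0.3],[[-0.07,-0.5,0],0.104,0.3],[[0,0,0],0,0.3],[[0,0,0],0,0.3]]'
python3 look.py w3; python3 - <<'E'
from h import *
z=np.load('pics/w3.npz');s=dict(ee_pos=z['pos'],ee_rot=z['q']);p=z['p'];W=cloud('wrist',z['d'],s);Z=W[...,2]
n,L,S,C=cv2.connectedComponentsWithStats(((p.min(2)>100)&(Z>.005)&(Z<.022)).astype(np.uint8))
for i in range(1,n):
    if S[i,4]>300: print(S[i],C[i].round(),np.nanmedian(Z[L==i]).round(4),rect('wrist',L==i,.013,s))
E
```

```text
time: 5.5
ee_pos: [0.3682, 0.2833, 0.0943]
ee_rot: [0.001, 0.998, -0.055, -0.001]
force: [0.0, -0.2, -2.0]
grip_width: 0.0462
[0.368172   0.28332955 0.09426966] [ 8.34294280e-04  9.98498576e-01 -5.47644444e-02 -8.68266568e-04]
blue 4729 [258. 249.] 0.1047 [368.6 283.4  60.3  38.2  83.8]
[ 182  107  330   69 2754] [325. 115.] 0.0198 [444.4 320.  267.2  56.6  -6.2]
[ 216  132   84   42 3419] [258. 152.] 0.0132 [372.  318.8  69.8  35.   -6.2]
[ 338  150   79   75 4578] [377. 187.] 0.0132 [473.1 276.   68.7  68.3  -6.2]
[ 465  156   47   65 2536] [492. 190.] 0.0132 [577.3 264.1  59.1  42.7  83.8]
[338 256 174   5 734] [426. 258.] 0.0199 [519.8 200.8 166.4   4.4  -6.2]
```

View pics/w3.png

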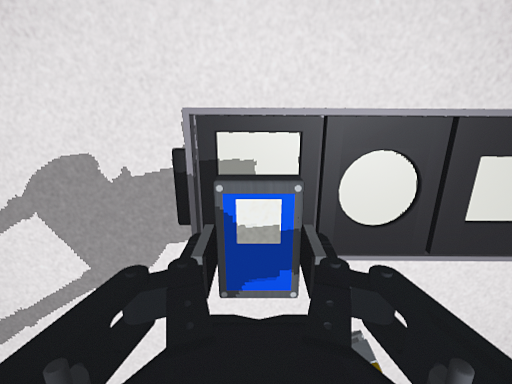

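```bash
python3 -c "
from h import *
plan(.3682,.287,.022,-6.2,3)"
```

```text
t 5.55 at [0.3684 0.2831 0.0944] yaw -6.34 tilt 0.12 w 0.0464 F [-0.3 -0.  -1.7] q [ 0.51  0.24  1.94 -0.    0.97  0.62]
[[-0.003, -0.021, 0.402], -0.001]
[[-0.003, -0.021, 0.402], -0.001]
[[-0.003, -0.021, 0.402], -0.001]
```

```bash
python3 -m jog '[[[0,-0.06,0.4],0,0.3],[[0,0,0.4],0,0.3],[[0,0,0.35],0,0.3],[[0,0,0],0,0.3],[[0,0,0],0,0.3]]'
python3 -c "
from h import *
plan(.3682,.287,.018,-6.2,3)"
```

```text
time: 6.18
ee_pos: [0.37, 0.2874, 0.0266]
ee_rot: [-0.0, 0.998, -0.056, 0.0]
force: [0.5, 0.5, -1.6]
grip_width: 0.0466
t 6.17 at [0.37   0.2874 0.0266] yaw -6.42 tilt 0.05 w 0.0466 F [ 0.5  0.5 -1.6] q [ 0.51  0.34  2.02 -0.    0.79  0.62]
[[-0.009, 0.003, 0.048], -0.001]
[[-0.009, 0.003, 0.048], -0.001]
[[-0.009, 0.003, 0.048], -0.001]
```

```bash
python3 -m jog '[[[0,0,0.06],0,0.3],[[0,0,0.04],0,0.3],[[0,0,0],0,0.3]]'
python3 -m jog '[[[0,0,0.02],0,0.3],[[0,0,0],0,0.3]]'; python3 -m jog '[[[0,0,0.02],0,0.3],[[0,0,0],0,0.3]]'
```

```text
time: 6.55
ee_pos: [0.3693, 0.2877, 0.0202]
ee_rot: [-0.0, 0.998, -0.056, 0.0]
force: [-0.1, 0.1, -1.2]
grip_width: 0.0467
time: 6.8
ee_pos: [0.3695, 0.2878, 0.0191]
ee_rot: [-0.0, 0.998, -0.056, 0.0]
force: [0.8, -0.1, 0.3]
grip_width: 0.0467
time: 7.05
ee_pos: [0.3695, 0.2878, 0.019]
ee_rot: [-0.0, 0.998, -0.056, 0.0]
force: [-3.3, -1.0, 11.3]
grip_width: 0.0465
```

```bash
python3 -m jog '[[[0,0,0],0,0.7],[[0,0,0],0,0.7],[[0,0,0],0,0.75],[[0,0,-0.2],0,0.75],[[0,0,-0.6],0,0.75]]'
python3 -m jog '[[[0,0,-0.9],0,0.75],[[0,0,-0.6],0,0.75],[[0,0,0],0,0.75],[[0,0,0],0,0.75]]'
python3 look.py w4; python3 -c "
from h import *
plan(.560,.009,.15,53,8)"
```

```text
time: 7.68
ee_pos: [0.3681, 0.287, 0.0653]
ee_rot: [0.001, 0.998, -0.056, -0.002]
force: [0.4, 0.7, 0.6]
grip_width: 0.0642
time: 8.18
ee_pos: [0.3688, 0.2874, 0.1555]
ee_rot: [0.0, 0.998, -0.056, -0.0]
force: [-0.3, 0.4, -0.2]
grip_width: 0.0643
[0.36875125 0.28736551 0.15554245] [ 1.47763529e-04  9.98447006e-01 -5.57089493e-02 -2.59813252e-04]
blue 1460 [259. 183.] 0.0294 [369.8 287.7  59.7  38.5  83.7]
yellow 200 [507. 271.] 0.0149 [659.1 131.3  34.7  13.1 -80.9]
t 8.22 at [0.3684 0.2872 0.1549] yaw -6.39 tilt 0.12 w 0.0641 F [-1.6  0.3 -0.4] q [0.51 0.18 1.85 0.   1.12 0.62]
[[0.461, 0.531, 0.01], -0.082]
[[0.389, 0.587, 0.01], -0.082]
[[0.31, 0.632, 0.01], -0.082]
[[0.225, 0.667, 0.01], -0.082]
[[0.137, 0.69, 0.01], -0.082]
[[0.047, 0.702, 0.01], -0.082]
[[-0.044, 0.702, 0.01], -0.082]
[[-0.134, 0.691, 0.01], -0.082]
```

View pics/w4.png

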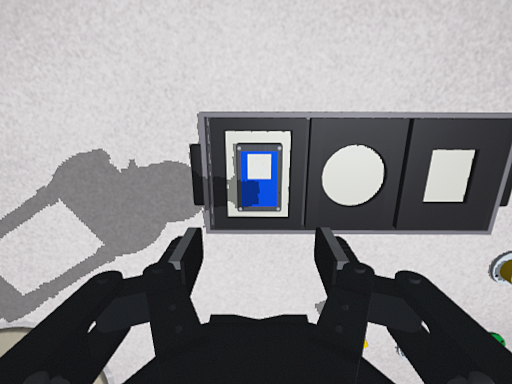

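```bash
python3 -m jog '[[[0.46,0.53,0],-0.082,0.75],[[0.39,0.59,0],-0.082,0.75],[[0.31,0.63,0],-0.082,0.75],[[0.225,0.67,0],-0.082,0.75],[[0.14,0.69,0],-0.082,0.75]]'
python3 -m jog '[[[0.05,0.7,0],-0.082,0.75],[[-0.04,0.7,0],-0.082,0.75],[[-0.13,0.69,0],-0.082,0.75],[[0,0,0],0,0.75],[[0,0,0],0,0.75]]'
python3 look.py w5; cat > boss.py <<'E'
import sys
from h import *
z=np.load(f'pics/{sys.argv[1]}.npz');s=dict(ee_pos=z['pos'],ee_rot=z['q']);W=cloud('wrist',z['d'],s);Z=W[...,2];b=float(sys.argv[2])
m=(Z>b-.002)&(Z<b+.003);n,L,S,C=cv2.connectedComponentsWithStats(m.astype(np.uint8))
for i in range(1,n):
    if 60<S[i,4]<3000: print('boss',S[i],C[i].round(),rect('wrist',L==i,b,s))
E
python3 boss.py w5 .026
```

```text
time: 8.85
ee_pos: [0.4886, 0.1122, 0.154]
ee_rot: [-0.0, 0.964, 0.265, -0.002]
force: [0.2, 0.3, 0.8]
grip_width: 0.0641
time: 9.48
ee_pos: [0.5594, 0.01, 0.1542]
ee_rot: [-0.001, 0.897, 0.443, -0.001]
force: [-0.8, -0.2, 0.3]
grip_width: 0.0642
[0.55940861 0.0099726  0.15415337] [-0.00134652  0.89657003  0.44289742 -0.00149823]
blue 298 [259. 176.] 0.0219 [559.7  11.   33.2  29.1 -37.4]
yellow 1535 [259.  40.] 0.0521 [459.7  86.7  36.3  26.2 -70. ]
yellow 408 [401. 192.] 0.0218 [670.6 126.4  38.   31.4  18.7]
yellow 600 [222. 306.] 0.0165 [ 671.1 -130.1   60.4   39.2  -89. ]
boss [249 170  22  22 375] [260. 180.] [560.9  10.1  23.   22.3 -37.4]
boss [400 187  23  22 370] [411. 197.] [674.7 128.3  24.   22.4  11.1]
boss [297 244  18  19 264] [306. 253.] [ 6.619e+02 -6.000e-01  2.380e+01  1.900e+01 -2.980e+01]
boss [491 248  21  80 824] [504. 296.] [847.9 157.3 115.9  23.8 -22.1]
```

View pics/w5.png

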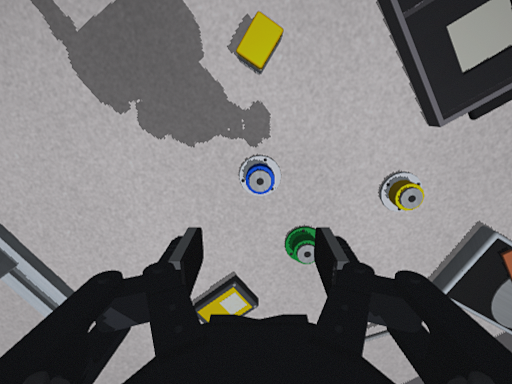

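```bash
python3 -c "
from h import *
plan(.5605,.0101,.0085,52.6,1)"; python3 -m jog '[[[0.015,0,0.8],0,0.75],[[0,0,0.8],0,0.75],[[0,0,0.5],0,0.75],[[0,0,0.2],0,0.75],[[0,0,0],0,0.75]]' 40; python3 -c "
from h import *
plan(.5605,.0101,.0085,52.6,1)"
```

```text
t 9.53 at [0.5594 0.0103 0.1545] yaw 52.63 tilt 0.19 w 0.0643 F [-1.   0.3 -0.5] q [-0.11  0.31  1.66  0.    1.18 -1.03]
[[0.008, 0.018, 2.434], 0.0]
time: 10.15
ee_pos: [0.5608, 0.011, 0.0175]
ee_rot: [-0.0, 0.896, 0.444, -0.0]
force: [-0.3, -0.1, 0.6]
grip_width: 0.0644
t 10.15 at [0.5608 0.011  0.0175] yaw 52.7 tilt 0.06 w 0.0644 F [-0.3 -0.1  0.6] q [-0.1   0.46  1.83  0.    0.86 -1.02]
[[-0.015, 0.006, 0.15], 0.001]
```

```bash
python3 -m jog '[[[-0.01,0,0.14],0,0.75],[[0,0,0],0,0.6],[[0,0,0],0,0.15],[[0,0,0],0,0.15],[[0,0,0],0,0.15]]' 40; python3 -m jog '[[[0,0,0],0,0.15],[[0,0,0],0,0.15]]'
```

```text
time: 10.78
ee_pos: [0.5615, 0.0098, 0.0101]
ee_rot: [0.0, 0.896, 0.443, 0.001]
force: [-0.6, -0.7, 6.1]
grip_width: 0.0301
time: 11.02
ee_pos: [0.5615, 0.0098, 0.0102]
ee_rot: [0.0, 0.896, 0.443, 0.001]
force: [-1.3, 0.2, 5.6]
grip_width: 0.0301
```

```bash
python3 -m jog '[[[0,0,-0.2],0,0.15],[[0,0,-0.5],0,0.15],[[0,0,-0.5],0,0.15],[[0,0,-0.4],0,0.15],[[0,0,0],0,0.15]]'
python3 look.py w6; python3 -c "
from h import *
plan(.4731,.276,.10,52.6,7)"
```

```text
time: 11.65
ee_pos: [0.5625, 0.0097, 0.1074]
ee_rot: [0.001, 0.896, 0.443, 0.002]
force: [0.2, 0.0, -1.0]
grip_width: 0.03
[0.56245638 0.0096838  0.10741063] [0.00127527 0.89627948 0.44348295 0.00208471]
blue 1292 [258. 231.] 0.1191 [559.7  11.7  36.7  30.1 -39. ]
yellow 2110 [256.  22.] 0.0521 [459.7  86.6  36.7  26.4 -69.5]
yellow 624 [424. 203.] 0.0214 [669.1 125.5  38.9  31.5  21.9]
t 11.7 at [0.5612 0.0098 0.1059] yaw 52.65 tilt 0.1 w 0.0299 F [ 0.1 -1.1 -1. ] q [-0.11  0.35  1.72  0.    1.06 -1.03]
[[0.377, -0.551, 0.014], 0.0]
[[0.376, -0.551, 0.014], 0.0]
[[0.376, -0.551, 0.014], 0.0]
[[0.376, -0.551, 0.014], 0.0]
[[0.376, -0.552, 0.014], 0.0]
[[0.376, -0.552, 0.014], 0.0]
[[0.376, -0.552, 0.014], 0.0]
```

View pics/w6.png

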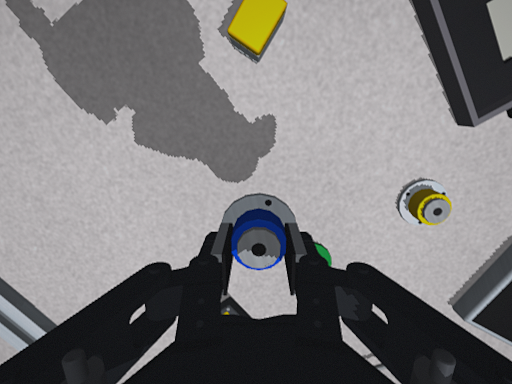

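Motor held upright, hub at (258,238). Moving to the round nest.

```bash
python3 -m jog '[[[0.38,-0.55,0],0,0.15],[[0.38,-0.55,0],0,0.15],[[0.38,-0.55,0],0,0.15],[[0.37,-0.55,0],0,0.15],[[0.37,-0.55,0],0,0.15]]'
python3 -m jog '[[[0.38,-0.55,0.1],0,0.15],[[0.38,-0.55,0.1],0,0.15],[[0,0,0],0,0.15],[[0,0,0],0,0.15]]'
python3 look.py w7;python3 boss.py w7 .12; python3 - <<'E'
from h import *
z=np.load('pics/w7.npz');s=dict(ee_pos=z['pos'],ee_rot=z['q']);p=z['p'];W=cloud('wrist',z['d'],s);Z=W[...,2]
print('held top',np.nanpercentile(Z[225:250,245:275],[10,50,90]))
n,L,S,C=cv2.connectedComponentsWithStats(((p.min(2)>100)&(Z>.010)&(Z<.017)).astype(np.uint8))
for i in range(1,n):
    if S[i,4]>300: print(S[i],C[i].round(),np.nanmedian(Z[L==i]).round(4),rect('wrist',L==i,.013,s))
plan(.4731,.276,.026,52.6,3)
E
```

```text
time: 12.32
ee_pos: [0.4966, 0.2004, 0.1037]
ee_rot: [-0.0, 0.896, 0.443, -0.001]
force: [-0.0, -0.3, -0.4]
grip_width: 0.0296
time: 12.82
ee_pos: [0.4727, 0.2753, 0.0922]
ee_rot: [0.0, 0.896, 0.444, -0.001]
force: [-1.0, -1.0, -1.1]
grip_width: 0.0304
[0.47274865 0.27533201 0.0922207 ] [ 2.15907720e-04  8.96127343e-01  4.43795472e-01 -1.14828638e-03]
blue 3394 [181.  86.] 0.0295 [370.  287.7  60.4  38.4  83.7]
blue 1336 [258. 232.] 0.1039 [470.4 277.2  37.3  30.2 -39. ]
yellow 492 [ 74. 307.] 0.0518 [447.3  94.7  47.6  13.4  90. ]
boss [213 240  17  41 122] [224. 251.] [461.1 261.2  22.5   7.3 -37.2]
boss [288 240  17  33 106] [294. 248.] [481.3 291.7  18.1   7.  -41. ]
boss [306 247  13   8  62] [312. 250.] [483.5 300.1   6.3   3.4  47. ]
held top [0.10402572 0.10771298 0.10857185]
[ 115    3  152  150 4580] [198.  76.] 0.0132 [368.6 288.3  97.5  69.8  83.4]
[ 220  155   79   57 2821] [260. 180.] 0.0132 [465.6 281.7  68.8  49.8  51. ]
t 12.88 at [0.4732 0.275  0.0925] yaw 52.64 tilt 0.1 w 0.0302 F [ 0.5  0.2 -0.4] q [ 0.4   0.35  1.77 -0.    1.02 -0.52]
[[0.004, -0.004, 0.37], 0.0]
[[0.004, -0.004, 0.37], 0.0]
[[0.004, -0.004, 0.37], 0.0]
```

View pics/w7.png

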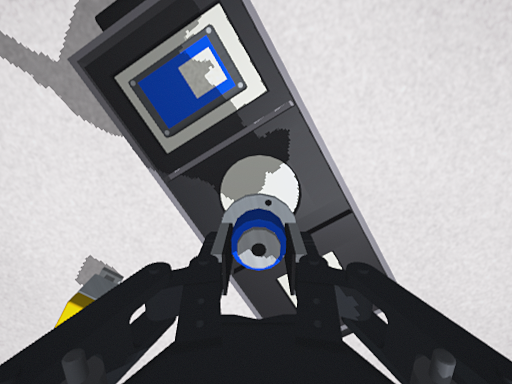

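```bash
python3 -m jog '[[[0,-0.01,0.4],0,0.15],[[0,0,0.4],0,0.15],[[0,0,0.25],0,0.15],[[0,0,0],0,0.15],[[0,0,0],0,0.15]]'
python3 -m jog '[[[0,0,0.04],0,0.15],[[0,0,0],0,0.15]]';python3 -m jog '[[[0,0,0.02],0,0.15],[[0,0,0],0,0.15]]'
```

```text
time: 13.5
ee_pos: [0.4738, 0.2762, 0.0309]
ee_rot: [0.0, 0.896, 0.443, 0.001]
force: [-0.1, 0.5, -0.7]
grip_width: 0.03
time: 13.75
ee_pos: [0.4731, 0.2764, 0.0283]
ee_rot: [0.0, 0.896, 0.444, 0.0]
force: [0.5, 0.5, -0.2]
grip_width: 0.0298
time: 14.0
ee_pos: [0.4729, 0.2763, 0.0267]
ee_rot: [-0.0, 0.896, 0.444, 0.0]
force: [0.5, -0.2, -0.6]
grip_width: 0.0301
```

```bash
python3 -m jog '[[[0,0,0.03],0,0.15],[[0,0,0],0,0.15]]';python3 -m jog '[[[0,0,0.02],0,0.15],[[0,0,0],0,0.15]]';python3 -m jog '[[[0,0,0.015],0,0.15],[[0,0,0],0,0.15]]'
```

```text
time: 14.25
ee_pos: [0.4728, 0.2762, 0.0247]
ee_rot: [-0.0, 0.896, 0.443, -0.0]
force: [0.5, -0.5, -0.4]
grip_width: 0.03
time: 14.5
ee_pos: [0.4729, 0.2762, 0.0236]
ee_rot: [-0.0, 0.896, 0.443, -0.0]
force: [0.0, 0.4, -1.2]
grip_width: 0.0301
time: 14.75
ee_pos: [0.473, 0.2763, 0.0232]
ee_rot: [-0.0, 0.896, 0.443, 0.0]
force: [-0.2, -1.3, 2.9]
grip_width: 0.03
```

```bash
python3 -m jog '[[[0,0,0],0,0.6],[[0,0,0],0,0.6],[[0,0,0],0,0.6],[[0,0,-0.2],0,0.6],[[0,0,-0.6],0,0.6]]'
python3 -m jog '[[[0,0,-0.9],0,0.6],[[0,0,-0.6],0,0.6],[[0,0,0],0,0.6],[[0,0,0],0,0.6]]'
python3 look.py w8;python3 boss.py w8 .039; python3 -c "
from h import *
plan(.450,-.298,.16,90.5,12)"
```

```text
time: 15.38
ee_pos: [0.4716, 0.2757, 0.0703]
ee_rot: [-0.0, 0.896, 0.443, -0.002]
force: [0.4, 0.6, 1.6]
grip_width: 0.0513
time: 15.88
ee_pos: [0.4723, 0.276, 0.1607]
ee_rot: [-0.0, 0.896, 0.443, -0.0]
force: [-0.7, -0.3, -0.8]
grip_width: 0.0512
[0.47233421 0.2760146  0.16065434] [-4.63137757e-05  8.96283274e-01  4.43481905e-01 -3.00548095e-04]
blue 1885 [200.  92.] 0.0295 [369.7 287.7  60.5  38.6  83.4]
blue 314 [259. 175.] 0.035 [471.  277.1  32.4  30.4 -37.3]
yellow 419 [116. 265.] 0.0518 [449.4  93.9  49.2  22.4  78.8]
boss [248 170  23  22 397] [259. 180.] [472.5 276.7  22.8  22.5  52.7]
boss [116 250  23  14  71] [127. 256.] [452.8 104.7  25.9   5.2  19.1]
t 15.93 at [0.472  0.2758 0.1599] yaw 52.65 tilt 0.12 w 0.0512 F [ 0.3  0.7 -0.2] q [ 0.4   0.28  1.68  0.    1.18 -0.52]
[[-0.652, 0.459, -0.0], -0.035]
[[-0.676, 0.423, -0.0], -0.035]
[[-0.699, 0.385, -0.0], -0.035]
[[-0.719, 0.346, -0.0], -0.035]
[[-0.737, 0.306, -0.0], -0.035]
[[-0.752, 0.265, -0.0], -0.035]
[[-0.766, 0.223, -0.0], -0.035]
[[-0.777, 0.18, -0.0], -0.035]
[[-0.786, 0.137, -0.0], -0.035]
[[-0.792, 0.094, -0.0], -0.035]
[[-0.796, 0.05, -0.0], -0.035]
[[-0.798, 0.006, -0.0], -0.035]
```

View pics/w8.png

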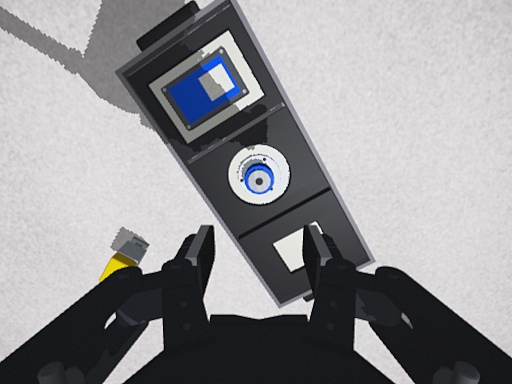

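```bash
python3 -m jog '[[[-0.65,0.46,0],-0.035,0.6],[[-0.68,0.42,0],-0.035,0.6],[[-0.7,0.385,0],-0.035,0.6],[[-0.72,0.35,0],-0.035,0.6],[[-0.74,0.31,0],-0.035,0.6]]'
python3 -m jog '[[[-0.75,0.265,0],-0.035,0.6],[[-0.77,0.22,0],-0.035,0.6],[[-0.78,0.18,0],-0.035,0.6],[[-0.79,0.14,0],-0.035,0.6],[[-0.79,0.09,0],-0.035,0.6]]'
python3 -m jog '[[[-0.8,0.05,0],-0.035,0.6],[[-0.8,0.01,0],-0.035,0.6],[[0,0,0],0,0.6],[[0,0,0],0,0.6]]'
python3 look.py w9; python3 - <<'E'
from h import *
z=np.load('pics/w9.npz');s=dict(ee_pos=z['pos'],ee_rot=z['q']);W=cloud('wrist',z['d'],s);Z=W[...,2]
for lo,hi,h in((.048,.06,.055),(.0105,.0155,.013)):
    n,L,S,C=cv2.connectedComponentsWithStats(((Z>lo)&(Z<hi)).astype(np.uint8))
    for i in range(1,n):
        if S[i,4]>200: print(h,S[i],C[i].round(),np.nanmedian(Z[L==i]).round(4),rect('wrist',L==i,h,s))
plan(.45,-.295,.02,90.5,1)
E
```

```text
time: 16.55
ee_pos: [0.4627, 0.0352, 0.1593]
ee_rot: [-0.001, 0.827, 0.563, -0.001]
force: [0.4, -0.0, 1.1]
grip_width: 0.051
time: 17.18
ee_pos: [0.4532, -0.2039, 0.1592]
ee_rot: [-0.002, 0.742, 0.671, -0.0]
force: [0.7, 0.0, -0.1]
grip_width: 0.0513
time: 17.68
ee_pos: [0.4497, -0.2979, 0.1593]
ee_rot: [-0.002, 0.705, 0.71, 0.0]
force: [-0.1, 0.3, -0.0]
grip_width: 0.0511
[ 0.44973575 -0.29792641  0.15925089] [-2.01953899e-03  7.04671520e-01  7.09530789e-01  1.74275157e-04]
blue 936 [254. 185.] 0.055 [ 448.9 -302.    37.    24.8   -1.9]
yellow 443 [368. 338.] 0.0163 [ 671.3 -141.6   39.4   38.5    0.9]
0.055 [241 167  28  37 962] [254. 185.] 0.0546 [ 448.8 -301.9   36.6   25.7   -1.4]
0.013 [ 234   76   17  191 2426] [241. 166.] 0.0132 [ 456.2 -317.   220.3   16.1   -1.4]
0.013 [ 258   77   23  190 2424] [269. 167.] 0.0132 [ 456.6 -287.1  219.7   16.    -1.4]
0.013 [  0 258  67  54 560] [ 35. 283.] 0.0142 [ 602.1 -585.3   87.9   37.3   29. ]
t 17.73 at [ 0.45   -0.2975  0.1596] yaw 90.45 tilt 0.19 w 0.0512 F [-0.3  0.1 -0.4] q [-0.71  0.28  1.69  0.    1.18 -2.29]
[[0.042, 0.001, 2.327], -0.001]
```

View pics/w9.png

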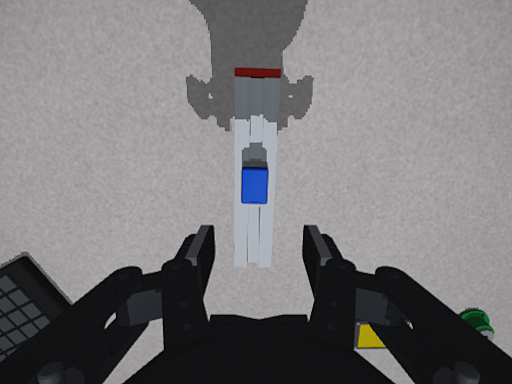

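```bash
python3 -c "
from h import *
plan(.4488,-.3020,.022,88.6,1)";python3 -m jog '[[[-0.074,-0.02,0.7],0.02,0.6],[[0,0,0.7],0,0.6],[[0,0,0.5],0,0.6],[[0,0,0.3],0,0.6],[[0,0,0],0,0.6]]' 40; python3 -c "
from h import *
plan(.4488,-.3020,.022,88.6,1)"
```

```text
t 17.73 at [ 0.45   -0.2975  0.1596] yaw 90.45 tilt 0.19 w 0.0512 F [-0.3  0.1 -0.4] q [-0.71  0.28  1.69  0.    1.18 -2.29]
[[-0.075, -0.02, 2.293], 0.021]
time: 18.35
ee_pos: [0.4485, -0.3009, 0.0274]
ee_rot: [-0.002, 0.715, 0.699, -0.0]
force: [-0.6, 0.5, 0.1]
grip_width: 0.0512
t 18.35 at [ 0.4485 -0.3009  0.0274] yaw 88.74 tilt 0.25 w 0.0512 F [-0.6  0.5  0.1] q [-0.72  0.42  1.86  0.    0.87 -2.27]
[[-0.018, 0.005, 0.09], 0.002]
```

```bash
python3 -m jog '[[[-0.018,0,0.06],0,0.6],[[0,0,0],0,0.5],[[0,0,0],0,0.1],[[0,0,0],0,0.1],[[0,0,0],0,0.1]]' 30; python3 -m jog '[[[0,0,0],0,0.1],[[0,0,0],0,0.1]]';  python3 -c "
from h import *
plan(.594,-.3055,.022,88.6,5)"
```

```text
time: 18.98
ee_pos: [0.4498, -0.3044, 0.0259]
ee_rot: [0.0, 0.715, 0.699, 0.0]
force: [-0.4, 2.3, 6.1]
grip_width: 0.0254
time: 19.23
ee_pos: [0.4498, -0.3044, 0.0259]
ee_rot: [0.0, 0.716, 0.699, 0.0]
force: [0.2, 2.7, 5.2]
grip_width: 0.0255
t 19.23 at [ 0.4498 -0.3044  0.0259] yaw 88.63 tilt 0.06 w 0.0255 F [0.2 2.7 5.2] q [-0.72  0.42  1.86  0.    0.86 -2.27]
[[0.008, 0.48, 0.013], 0.0]
[[0.008, 0.48, 0.013], 0.0]
[[0.008, 0.48, 0.013], 0.0]
[[0.008, 0.48, 0.013], 0.0]
[[0.008, 0.48, 0.013], 0.0]
```

```bash
python3 -m jog '[[[0.02,0.2,-0.01],0,0.1],[[0,0.3,0],0,0.1],[[0,0.3,0],0,0.1]]'; python3 -c "
from h import *
plan(.594,-.3055,.025,88.6,5)"
```

```text
time: 19.6
ee_pos: [0.4985, -0.3046, 0.0259]
ee_rot: [-0.0, 0.715, 0.699, -0.0]
force: [-2.7, -0.9, 4.2]
grip_width: 0.0254
t 19.6 at [ 0.4985 -0.3046  0.0259] yaw 88.67 tilt 0.03 w 0.0254 F [-2.7 -0.9  4.2] q [-0.67  0.47  1.76 -0.    0.91 -2.21]
[[0.004, 0.318, 0.003], 0.0]
[[0.004, 0.318, 0.003], 0.0]
[[0.004, 0.318, 0.003], 0.0]
[[0.005, 0.318, 0.003], 0.0]
[[0.005, 0.318, 0.003], 0.0]
```

```bash
python3 -m jog '[[[0,0.32,0],0,0.1],[[0,0.32,0],0,0.1],[[0,0.32,0],0,0.1]]'; python3 -m jog '[[[0,0.35,0],0,0.1],[[0,0.32,0],0,0.1],[[0,0,0],0,0.1]]';python3 look.py w10
```

```text
time: 19.98
ee_pos: [0.5563, -0.3057, 0.0259]
ee_rot: [-0.0, 0.715, 0.699, -0.0]
force: [-3.7, -1.0, 4.6]
grip_width: 0.0256
time: 20.35
ee_pos: [0.5978, -0.3066, 0.025]
ee_rot: [0.001, 0.715, 0.699, 0.001]
force: [0.2, 0.3, -2.1]
grip_width: 0.0253
[ 0.59784432 -0.30659192  0.02503423] [8.14464594e-04 7.14913390e-01 6.99212360e-01 5.07152305e-04]
blue 3740 [258. 257.] 0.0542 [ 594.9 -306.9   39.8   25.4   -1.5]
yellow 1831 [491. 319.] 0.0164 [ 670.5 -144.1   39.    34.     1.7]
```

View pics/w10.png

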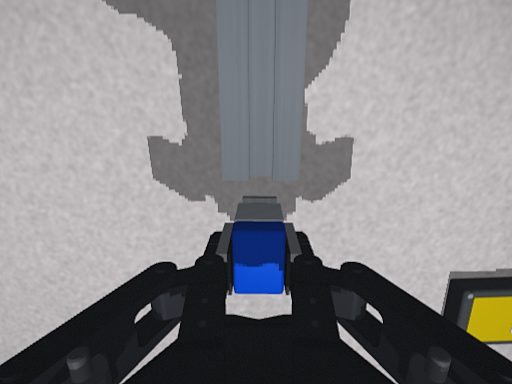

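```bash
python3 -m jog '[[[0,0.05,-0.2],0,0.1],[[0,0,-0.4],0,0.1],[[0,0,-0.5],0,0.1],[[0,0,-0.5],0,0.1],[[0,0,0],0,0.1]]'; python3 -c "
from h import *
plan(.5776,.2647,.12,-6.4,12)"
```

```text
time: 21.02
ee_pos: [0.5997, -0.3079, 0.1254]
ee_rot: [0.003, 0.715, 0.699, 0.001]
force: [-0.7, 0.1, -1.1]
grip_width: 0.0257
t 21.02 at [ 0.5997 -0.3079  0.1254] yaw 88.63 tilt 0.4 w 0.0257 F [-0.7  0.1 -1.1] q [-0.58  0.49  1.44  0.    1.21 -2.12]
[[0.794, -0.05, 0.007], 0.088]
[[0.78, -0.159, 0.007], 0.088]
[[0.751, -0.265, 0.007], 0.088]
[[0.707, -0.365, 0.007], 0.088]
[[0.65, -0.459, 0.007], 0.088]
[[0.58, -0.545, 0.007], 0.088]
[[0.5, -0.619, 0.007], 0.088]
[[0.41, -0.682, 0.007], 0.088]
[[0.312, -0.732, 0.007], 0.088]
[[0.208, -0.768, 0.007], 0.088]
[[0.1, -0.79, 0.007], 0.088]
[[-0.01, -0.796, 0.007], 0.088]
```

```bash
python3 -m jog '[[[0.79,-0.05,0],0.088,0.1],[[0.78,-0.16,0],0.088,0.1],[[0.75,-0.265,0],0.088,0.1],[[0.71,-0.365,0],0.088,0.1],[[0.65,-0.46,0],0.088,0.1]]'
python3 -m jog '[[[0.58,-0.545,0],0.088,0.1],[[0.5,-0.62,0],0.088,0.1],[[0.41,-0.68,0],0.088,0.1],[[0.31,-0.73,0],0.088,0.1],[[0.21,-0.77,0],0.088,0.1]]'
python3 -c "
from h import *
plan(.5776,.2647,.12,-6.4,2)"
```

```text
time: 21.65
ee_pos: [0.5876, -0.0667, 0.1205]
ee_rot: [-0.001, 0.911, 0.413, -0.001]
force: [1.0, -1.3, -0.3]
grip_width: 0.0255
time: 22.28
ee_pos: [0.5785, 0.1714, 0.1205]
ee_rot: [0.0, 0.997, 0.08, -0.001]
force: [0.5, 0.1, -0.7]
grip_width: 0.0256
t 22.27 at [0.5785 0.1714 0.1205] yaw 9.17 tilt 0.12 w 0.0256 F [ 0.5  0.1 -0.7] q [ 0.17  0.4   1.61 -0.    1.14  0.01]
[[0.117, -0.769, 0.004], 0.087]
[[0.012, -0.777, 0.004], 0.087]
```

```bash
python3 -m jog '[[[0.12,-0.77,0],0.087,0.1],[[0.01,-0.77,0],0.087,0.1],[[0,0,0],0,0.1],[[0,0,0],0,0.1]]'
python3 look.py w11; python3 - <<'E'
from h import *
z=np.load('pics/w11.npz');s=dict(ee_pos=z['pos'],ee_rot=z['q']);p=z['p'];W=cloud('wrist',z['d'],s);Z=W[...,2]
n,L,S,C=cv2.connectedComponentsWithStats(((p.min(2)>70)&(Z>.010)&(Z<.017)).astype(np.uint8))
for i in range(1,n):
    if S[i,4]>200: print(S[i],C[i].round(),np.nanmedian(Z[L==i]).round(4),rect('wrist',L==i,.013,s))
plan(.5776,.2647,.045,-6.4,2)
E
```

```text
time: 22.78
ee_pos: [0.5776, 0.2626, 0.1206]
ee_rot: [0.001, 0.999, -0.054, -0.001]
force: [-0.2, -0.1, -0.5]
grip_width: 0.0254
[0.5775879  0.26256378 0.12064636] [ 7.41921247e-04  9.98565147e-01 -5.35358386e-02 -1.00506395e-03]
blue 1909 [ 33. 190.] 0.0295 [370.2 287.5  60.7  38.6  83.7]
blue 550 [148. 183.] 0.0349 [476.3 277.6  37.4  30.5  20.5]
blue 3720 [258. 257.] 0.1498 [578.2 265.1  39.3  25.7  83.9]
yellow 194 [157. 351.] 0.0511 [455.8 108.1  37.3   8.9  39.5]
[457  56  34  62 335] [467.  88.] 0.0134 [774.3 330.4  50.8  24.6  89.2]
[   0  131   86   97 1983] [ 51. 171.] 0.0132 [367.2 287.9  98.1  67.6  83.3]
[ 115  147   71   69 1912] [151. 180.] 0.0132 [472.3 275.7  69.5  68.2 -70.5]
[ 233  153   50   59 2212] [257. 176.] 0.0132 [577.3 264.2  59.2  47.8  83.8]
[452 206  60  95 530] [476. 240.] 0.0135 [794.8 161.2 113.6  52.1  80.7]
t 22.82 at [0.5778 0.2621 0.1209] yaw -6.2 tilt 0.12 w 0.0256 F [-0.5 -0.7 -0.4] q [ 0.32  0.44  1.54 -0.    1.17  0.43]
[[-0.004, -0.022, 0.632], 0.001]
[[-0.004, -0.022, 0.632], 0.001]
```

View pics/w11.png

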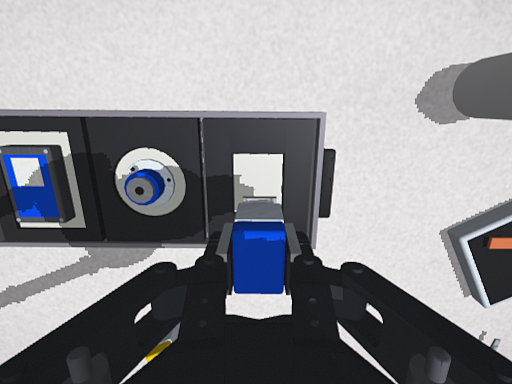

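```bash
python3 -m jog '[[[0,-0.01,0.5],0,0.1],[[0,0,0.45],0,0.1],[[0,0,0.25],0,0.1],[[0,0,0],0,0.1],[[0,0,0],0,0.1]]'
python3 -m jog '[[[0,0,0.05],0,0.1],[[0,0,0],0,0.1]]';python3 -m jog '[[[0,0,0.03],0,0.1],[[0,0,0],0,0.1]]'
```

```text
time: 23.45
ee_pos: [0.5795, 0.2636, 0.0508]
ee_rot: [-0.0, 0.999, -0.054, 0.001]
force: [0.7, 0.4, -0.5]
grip_width: 0.0257
time: 23.7
ee_pos: [0.5788, 0.2639, 0.0473]
ee_rot: [-0.0, 0.999, -0.054, 0.0]
force: [-1.1, 0.3, -0.6]
grip_width: 0.0254
time: 23.95
ee_pos: [0.5785, 0.2639, 0.045]
ee_rot: [-0.0, 0.999, -0.054, -0.0]
force: [-0.8, -0.1, -1.7]
grip_width: 0.0256
```

```bash
python3 -m jog '[[[0,0,0.09],0,0.1],[[0,0,0],0,0.1],[[0,0,0],0,0.1]]';python3 -m jog '[[[0,0,0.03],0,0.1],[[0,0,0],0,0.1]]';python3 -m jog '[[[0,0,0.02],0,0.1],[[0,0,0],0,0.1]]'
```

```text
time: 24.32
ee_pos: [0.5786, 0.2638, 0.0395]
ee_rot: [0.0, 0.999, -0.054, -0.0]
force: [-0.5, -0.9, -1.9]
grip_width: 0.0259
time: 24.58
ee_pos: [0.5785, 0.2638, 0.0377]
ee_rot: [0.0, 0.999, -0.054, -0.0]
force: [-0.2, 0.3, -0.7]
grip_width: 0.0258
time: 24.82
ee_pos: [0.5785, 0.2638, 0.0365]
ee_rot: [-0.0, 0.999, -0.054, -0.0]
force: [-0.3, 0.1, -1.1]
grip_width: 0.0256
```

```bash
python3 -m jog '[[[0,0,0.015],0,0.1],[[0,0,0],0,0.1]]';python3 -m jog '[[[0,0,0.015],0,0.1],[[0,0,0],0,0.1]]'
```

```text
time: 25.08
ee_pos: [0.5787, 0.2638, 0.036]
ee_rot: [-0.0, 0.999, -0.054, 0.0]
force: [-0.6, 1.2, 1.8]
grip_width: 0.0252
time: 25.32
ee_pos: [0.5787, 0.2639, 0.0359]
ee_rot: [-0.0, 0.999, -0.054, 0.0]
force: [-1.7, -0.5, 5.1]
grip_width: 0.0258
```

```bash
python3 -m jog '[[[0,0,0],0,0.4],[[0,0,0],0,0.6],[[0,0,0],0,0.6],[[0,0,-0.2],0,0.6],[[0,0,-0.6],0,0.6]]'
python3 -m jog '[[[0,0,-0.9],0,0.6],[[0,0,-0.9],0,0.6],[[0,0,-0.3],0,0.6],[[0,0,0],0,0.6],[[0,0,0],0,0.6]]'
python3 look.py w12; python3 - <<'E'
from h import *
z=np.load('pics/w12.npz');s=dict(ee_pos=z['pos'],ee_rot=z['q']);W=cloud('wrist',z['d'],s);Z=W[...,2]
n,L,S,C=cv2.connectedComponentsWithStats(((Z>.055)&(Z<.07)).astype(np.uint8))
for i in range(1,n):
    if S[i,4]>200: print(S[i],C[i].round(),np.nanpercentile(Z[L==i],[5,50,95]).round(4),rect('wrist',L==i,.065,s))
for cam in('scene','side'):
    p,d=env.camera(cam);cv2.imwrite(f'pics/{cam}_end.png',p[:,:,::-1]);W=cloud(cam,d)
    for m,S,C in blobs(cam,p,'yellow'):
        zz=np.nanpercentile(W[m][:,2],80);print(cam,S[4],C.round(),rect(cam,m,zz))
E
```

```text
time: 25.95
ee_pos: [0.5772, 0.2633, 0.0819]
ee_rot: [0.001, 0.999, -0.054, -0.002]
force: [0.6, 0.8, 0.5]
grip_width: 0.0511
time: 26.58
ee_pos: [0.5778, 0.2635, 0.2078]
ee_rot: [0.0, 0.999, -0.054, -0.001]
force: [0.5, 0.1, -0.0]
grip_width: 0.0512
[0.57781949 0.26352716 0.20783124] [ 3.17292761e-04  9.98531212e-01 -5.41708820e-02 -9.13231215e-04]
blue 1064 [ 90. 171.] 0.0294 [370.1 287.7  59.5  38.8  83.7]
blue 274 [175. 165.] 0.0349 [474.9 277.8  34.7  30.7  36. ]
blue 749 [259. 175.] 0.065 [578.8 263.9  36.6  24.8  83.8]
yellow 107 [341. 245.] 0.0221 [682.2 137.3  37.   11.1 -56.1]
[429  64  31  53 453] [438.  91.] [0.0557 0.0627 0.0693] [772.3 330.9  49.8  26.6  88. ]
[248 158  24  33 767] [260. 174.] [0.0623 0.0646 0.0658] [579.5 265.   36.5  25.8  83.9]
scene 235 [166. 185.] [ 670.5 -130.8   61.3   39.2  -88.9]
scene 136 [303. 209.] [459.4  98.   36.5  24.7  26.1]
scene 143 [210. 275.] [678.2 134.7  36.5  29.   68. ]
side 42 [255. 157.] [664.9 114.   32.8  25.8  42.8]
side 102 [216. 185.] [453.5  76.4  38.7  35.3 -68.9]
side 147 [320. 192.] [ 668.6 -135.9   62.4   40.5  -88.4]
```

View pics/w12.png

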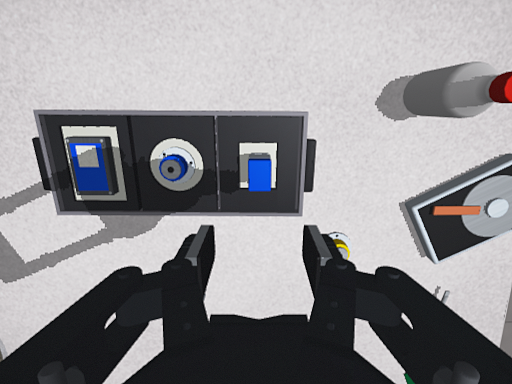

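View pics/scene_end.png

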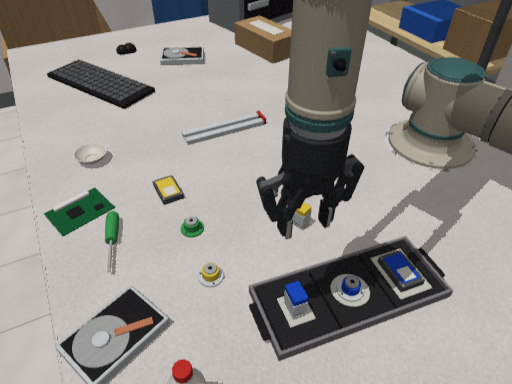

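```bash
python3 -c "
from station import env
print(env.sense()['time'],env.sign_off())"
```

```text
the job is handed in; nothing more can be done
26.725 None
```

The blue kit is packed and the job is handed in at 26.7 s of the 88 s allowed. I placed the drive, then the motor. I then slid the stop about 148 mm out of the track's open end before lifting it. Each part was lowered to contact before I opened the fingers.

| Part | Distance from recess centre | Top height measured / expected when seated |
|---|---|---|
| Drive | about 1 mm | 29.4 / 29 mm |
| Motor | about 1 mm | not read directly (its boss shows at about 39 mm, as expected) |
| Stop | about 2 mm | 65 / 65 mm |

- **Fit:** the last pictures show all three parts level or upright inside their recesses, with the gripper open and well above them.
- **Yellow parts:** the side camera shows all three unmoved to within 0.3 mm. The scene camera agrees for the drive and motor. Its reading for the yellow stop is about 7 mm off because the gripper half hides it there, so I relied on the side view.
- **Disagreement:** the scene and side cameras differed by up to about 15 mm on positions, so I used the wrist camera for every grasp and placement. Wrist pose readings also varied by 1–2 mm.

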